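# Level the sprung weighing shelf

### The job

The hinged weighing shelf must be level before the scale goes back on it. Lay the spirit level lengthwise on the shelf, in line from hinge to foot, and let go of it; then take the knob of the levelling foot, press the sprung shelf down until the foot stands on its steel plate, and turn the knob until the bubble rests between the two lines. Finish still holding the knob and pressing down, shelf level, so that the lock nut can be tightened, and leave the other things on the counter where they are.

Things in the scene. Friction and masses are not known exactly. Their poses are not given: they have to be found in the camera images.
- spirit_level: Pocket spirit level lying on its sole: plain aluminium bar 143 mm long (x), 24 wide (y; 25 at the black end caps), 41 high, 0.21 kg. Origin: centre of the sole. A glass vial, 13 mm thick and 60 long, lies along x in the middle of its top, axis 33 mm above the sole; below it the bar is solid up to 27 mm. Both ways round are equal. Grasp across the 24 mm.
- bubble (a joint): Place of the bubble along the level's x, m: 0 = middle, + towards the level's +x, stops at +-0.019. The white bubble shows 13 mm long on top of the green vial, two black lines stand at +-9 mm: it lies between them within +-2.5 mm. It runs to the higher end, 0.9 mm per mrad of slope, and settles in about 1 s.
- vial_middle (a point): middle of the vial's top, 39.5 mm above the level's sole
- weighing_shelf: Hinged plywood shelf 268 x 150 x 16 mm. Origin: on the hinge axis (level, 52 mm above the worktop), mid-thickness; x from hinge to foot, z its normal; top face at z = 8 mm, x = 16 to 289 mm. A lift spring holds its free end up 0.045 rad, against a stop; some 5 N down at the foot moves it, and it springs up when let go.
- level_spot (a point): Point on the shelf's top face, on its middle line, 105 mm from the hinge axis and 135 mm short of the foot: a good place for the middle of the level, leaving the knob free; axes as the shelf's. Two steel hinge leaves, 2 mm proud, reach from the hinge to x = 46 mm at y = +-52 mm (20 wide): keep the level off them.
- levelling_foot: Threaded spindle, fast to the knob, with a rubber pad under the shelf; on the shelf's middle line 240 mm from the hinge axis. Origin: on its axis, 48 mm above the pad's underside. The steel lock nut on it, lying on the shelf under the knob (23 mm across, 6 high), is left alone.
- foot_knob: Round black knurled knob, 35 mm across, 28 high, on the spindle above the shelf; stiff (0.06 N m). Origin: centre of its underside, 12 to 17 mm above the shelf. Clockwise from above screws the foot out and raises the shelf's end, 12 mm a turn. The foot starts 0.15 to 0.37 turn too short. With the foot standing, the knob keeps its height and the shelf moves.
- knob_middle (a point): centre of the knob, on its axis, 14 mm above its underside
- foot_plate: steel plate 70x56x4 mm on the worktop on which the foot stands when the shelf is pressed down. Origin: centre of its underside; x as the bracket's. The foot's pad hangs about 12 to 16 mm above it at the start.
- marker: chalk marker pen, white with blue cap, 17x135x16 mm, lying near the front edge; a bystander, origin at the middle of its underside
- tin: flat pastille tin, 63x105x24 mm, front left; a bystander, origin at the middle of its underside
- choc: chocolate bar in wrapper, 57x160x12 mm, lying flat; a bystander, origin at the middle of its underside
- shaker: sugar shaker, 44 mm across, 90 high; a bystander, origin at the middle of its underside

How it is judged:
On the way, in this order (a step that is already met when the one before it is completed fails the run):
1. the spirit level lies flat and lengthwise on the shelf, let go (z of spirit_level in the frame of weighing_shelf between 0.004 and 0.014 m and x of spirit_level in the frame of weighing_shelf between 0.06 and 0.215 m and y of spirit_level in the frame of weighing_shelf between -0.07 and 0.07 m and angle between the x axis of spirit_level and the x axis of weighing_shelf, either way round below 0.2 rad and angle between the z axis of spirit_level and the z axis of weighing_shelf, either way round below 0.03 rad and contact force between the fingers and spirit_level below 0.1 N), for 0.3 s.
2. with the level on it, the shelf is pressed down by the knob so that the foot stands on its plate (z of spirit_level in the frame of weighing_shelf between 0.004 and 0.014 m and x of spirit_level in the frame of weighing_shelf between 0.06 and 0.215 m and y of spirit_level in the frame of weighing_shelf between -0.07 and 0.07 m and angle between the x axis of spirit_level and the x axis of weighing_shelf, either way round below 0.2 rad and angle between the z axis of spirit_level and the z axis of weighing_shelf, either way round below 0.03 rad and contact force between levelling_foot and foot_plate above 3 N and contact force between the fingers and foot_knob above 15 N), for 0.3 s.
At the end, for the whole second after the job is handed in: The level lies let go, flat on the shelf and within 0.2 rad of lengthwise; the fingers hold the knob (over 15 N) and press the foot onto its plate with more than 3 N; the bubble is within 2.5 mm of the middle of the vial and the shelf within 0.005 rad of level; nothing moves (all of step 2 and contact force between the fingers and spirit_level below 0.1 N and value of joint bubble between -0.0025 and 0.0025 m and angle between weighing_shelf's own z axis and vertical below 0.005 rad and linear speed of spirit_level below 0.02 m/s and angular speed of foot_knob below 0.2 rad/s); the arm keeps its last pose, push and grip.
It fails at once if a bystander is pushed more than 30 mm away (distance of any of marker, tin, choc, shaker from where it was at the start of the episode above 0.03 m).
It also fails if it takes over 61 s, if anything falls off the work surface, if the arm or the gripper's body presses on something with over 40 N, if the wrist force passes 120 N, or if a joint passes its speed limit or range.

### The arm

A 6-joint arm with a two-finger parallel gripper is mounted at the origin on a cart in front of the work surface, level with it; the furniture and walls round the work are solid. World frame = base frame: x ahead of the robot, y to its left, z up, the work surface at z = 0. Lengths are in m, angles in rad, forces in N, time in s.
With the tool pointing down it reaches from about 0.275 to 1 m from the base axis. Payload 8.4 kg.
Tool frame: the origin (TCP) lies midway between the tips of the shut fingers; the grasp point (between the pads) lies 19 mm behind it; z points along the fingers, y is the line along which they close (so a half turn about z gives the same grasp; the last joint's range is limited). The gripper opens to 85 mm and grips with 20 to 120 N. Pads are 22 mm wide; open, the fingers measure 114 mm over their backs; the gripper's body (76 mm by 85 mm) begins 54 mm behind the grasp point. The pads swing forward as they close: fully open they stand 13 mm farther back than shut.
Start: joints at [1.335, 0.353, 1.633, -0, 1.155, -0.002], TCP at [0.145, 0.608, 0.204] pointing down, gripper open.
Joint ranges: [-2.63, 2.63], [-0.92, 2.1], [0.06, 2.66], [-1.3, 4.44], [0, 2.69], [-3.02, 3.02]. Speed limits (rad/s): [2.22, 2.22, 2.79, 3.14, 3.14, 3.14].

### API

Orientations are given as a 3x3 rotation matrix whose columns are the frame's x, y, z axes.
In Python, from workcell import readout, camera, manip gives the robot as it stands.
- The arm moves only by the shell command python3 -m handwheel 'ROWS' [FORCE]. ROWS is JSON, a list of rows, each a list of 5 numbers: the shift along the tool's x, y, z in m, then the turn about the tool's z in degrees, then the finger opening in m, from 0 to 0.0854. A call has 1 to 5 rows; each row is the pose to reach, as a shift and turn from the pose commanded when the call began, along the tool's axes at that moment; what a row does not reach only later rows make up. A row lasts 1/12 s, in which the tool goes at most 41.7 mm and 7.16 degrees, less where a joint would pass 70% of its speed; a pose out of reach is approached as far as the arm can. A call with a gripper value outside its range is refused whole. The fingers move at their own pace and stop on an object; FORCE is the grip in N (left out, the last holds). Time passes only in rows, so rows that repeat a pose let the fingers close. It gives the time, the measured TCP pose, the force, the opening and the grip force at its end, in the units of the state.
- readout.read_state(): the state, without advancing time (a new reading comes with each control period).
- camera(name): name is "scene" or "top" or "wrist"; returns a dict with "image" (420x560x3 uint8, blue, green, red), "mtx" (3x3 intrinsics, pixels), "k1" (the pictures are not rectified: a ray, as slopes to the right and down, at radius r is drawn at 1 + k1 r^2 times it, then the intrinsics apply), "extrinsics" (4x4, takes a point from camera to world coordinates). Camera axes: x right, y down, z forward; pixel columns grow to the right and rows downward; lengths in m; the calibration is good to about 2 mm. A picture is of the moment at which its call begins. There is no depth.
- manip.finish_job(): hands the job in; it is judged then, once.
The state is a dict: "time": time; "joints": joint angles; "joint_vel": joint speeds; "effort": joint torques, N m; "tcp_pos": TCP position; "orientation": TCP orientation; "wrist_force": force on the tool from outside, world axes, zero at the start; "moment": the same for the moment, N m; "gripper_width": opening from 0.0 (shut) to 1.0 (fully open); "grip_force": force on a finger pad.
Only numpy, scipy, OpenCV 4.12 (cv2) and the standard library are available. Lean on these libraries where they do the work, as an engineer would, in place of code of your own. Each camera call takes 0.05 s, during which the arm holds its last target. There are 200 camera calls.

## Working session

There is one attempt and no reset: what is moved stays moved. The work goes in short steps, Python scripts to look and compute and a shell command to move; the robot and the scene stay as the last step left them, time stands still between calls to the robot, and variables do not carry over. Pictures are saved under pics/ and viewed, at most 10 in all, crops included, and the job is handed in when it is done.

```bash
ls; mkdir -p pics
cat > h.py <<'E'
import numpy as np, cv2
from workcell import readout, camera, manip
def snap(n,f):
    c=camera(n); cv2.imwrite(f'pics/{f}.png',c['image']); np.savez(f'{f}.npz',mtx=c['mtx'],k1=c['k1'],ext=c['extrinsics']); return c
def load(f):
    d=np.load(f'{f}.npz'); return {'mtx':d['mtx'],'k1':float(d['k1']),'extrinsics':d['ext']}
def ray(c,uv):
    d=np.array([c['k1'],0,0,0,0],float)
    p=cv2.undistortPoints(np.array([[uv]],float),np.array(c['mtx'],float),d)[0,0]
    E=np.array(c['extrinsics']); return E[:3,3],E[:3,:3]@np.array([p[0],p[1],1])
def at_z(c,uv,z):
    o,r=ray(c,uv); return o+r*(z-o[2])/r[2]
def proj(c,P):
    E=np.linalg.inv(np.array(c['extrinsics'])); 
    return cv2.projectPoints(np.atleast_2d(np.array(P,float)),cv2.Rodrigues(E[:3,:3])[0],E[:3,3],np.array(c['mtx'],float),np.array([c['k1'],0,0,0,0],float))[0][:,0]
E
python3 - <<'E'
from h import *
np.set_printoptions(precision=3,suppress=True)
for n in('top','scene'):
    c=snap(n,n+'1'); print(n,c['extrinsics'],c['mtx'],c['k1'])
s=readout.read_state(); print(s)
E
```

```text
pics
top [[ 0.028 -0.989  0.142  0.398]
 [-1.    -0.028 -0.001 -0.011]
 [ 0.005 -0.142 -0.99   1.19 ]
 [ 0.     0.     0.     1.   ]] [[429.656   0.    274.525]
 [  0.    429.656 210.632]
 [  0.      0.      1.   ]] -0.0856835926652293
scene [[ 0.403  0.754 -0.518  1.265]
 [ 0.915 -0.323  0.242 -0.348]
 [ 0.015 -0.572 -0.82   1.229]
 [ 0.     0.     0.     1.   ]] [[536.42    0.    274.481]
 [  0.    536.42  204.613]
 [  0.      0.      1.   ]] 0.06402180550567495
{'time': 0.1, 'joints': array([ 1.335,  0.354,  1.634, -0.   ,  1.155, -0.002]), 'joint_vel': array([ 0.001, -0.001, -0.004,  0.001,  0.   ,  0.   ]), 'effort': array([  0.001, -60.636, -34.283,  -0.   ,   0.004,  -0.   ]), 'tcp_pos': array([0.145, 0.608, 0.204]), 'orientation': array([[-0.973,  0.232, -0.   ],
       [ 0.232,  0.973, -0.001],
       [-0.   , -0.001, -1.   ]]), 'wrist_force': array([-0.222, -0.039,  0.017]), 'moment': array([0.024, 0.085, 0.001]), 'grip_force': 0.0, 'gripper_width': 1.0026138417283805}
```

View pics/top1.png

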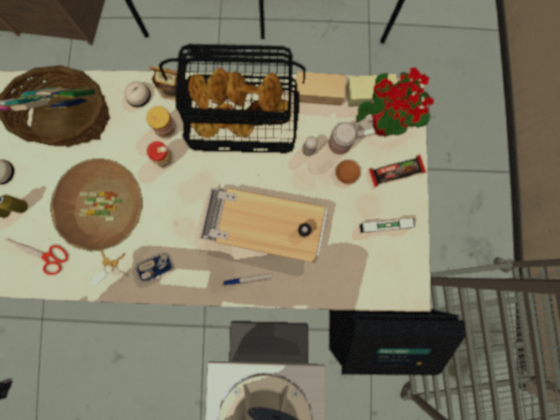

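View pics/scene1.png

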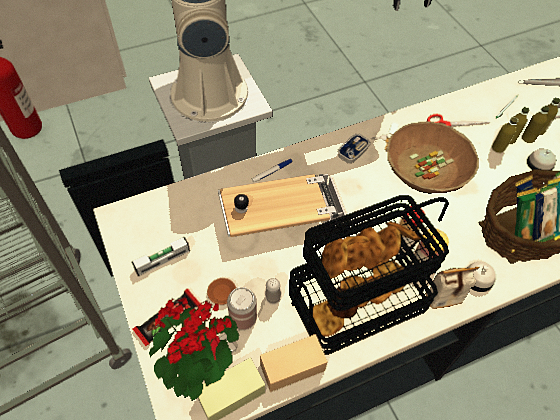

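The top view shows the level at about (387,226), the shelf from hinge (212,213) to knob (305,230), the marker at (248,280) and the tin at (155,267). Next I'll enlarge the level and shelf to measure them.

Run:
```python
import cv2,numpy as np
t=cv2.imread('pics/top1.png'); s=cv2.imread('pics/scene1.png')
def crop(im,u,v,w,h,k): 
    o=cv2.resize(im[v:v+h,u:u+w],None,fx=k,fy=k,interpolation=cv2.INTER_CUBIC)
    for i in range(0,w,10): cv2.putText(o,str(u+i),(i*k,8),0,.28,(0,0,255),1); cv2.line(o,(i*k,8),(i*k,12),(0,0,255))
    for i in range(0,h,10): cv2.putText(o,str(v+i),(0,i*k+4),0,.28,(255,0,0),1)
    return o
out=np.zeros((600,800,3),np.uint8)
a=crop(t,195,180,140,90,5); out[:a.shape[0],:a.shape[1]]=a[:,:]
# row 2
b=crop(t,355,213,65,24,6); out[452:452+144,:390]=b
c=crop(s,128,230,66,48,6)[:148]; 
c=crop(s,128,230,66,49,3); out[452:452+147,395:395+198]=c
d=crop(s,220,180,33,45,3)
out[452:452+135,600:699]=d
cv2.imwrite('pics/crop1.png',out)
```

```text
(no output)
```

View pics/crop1.png

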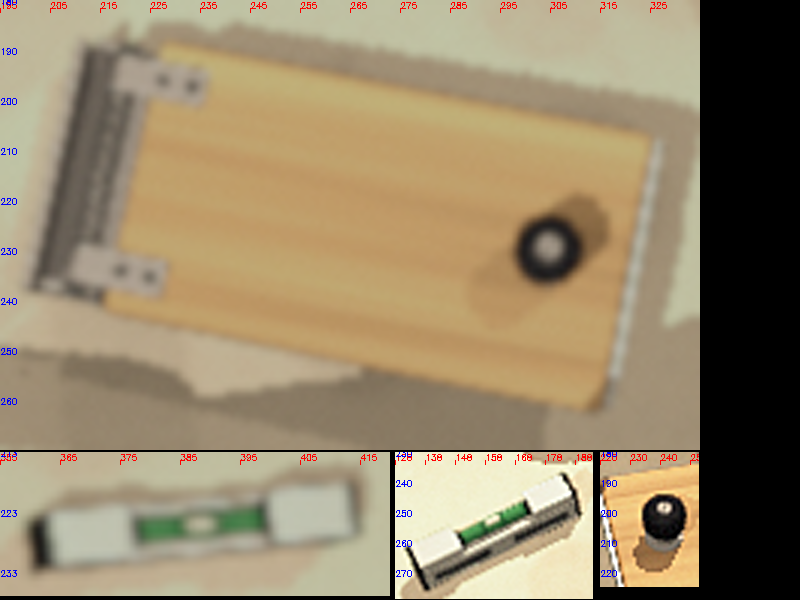

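Run:
```python
from h import *
np.set_printoptions(precision=4,suppress=True)
t=load('top1'); s=load('scene1')
def tri(a,b):
    o1,r1=ray(t,a);o2,r2=ray(s,b);r1/=np.linalg.norm(r1);r2/=np.linalg.norm(r2)
    A=np.c_[r1,-r2];k=np.linalg.lstsq(A,o2-o1,rcond=None)[0];p,q=o1+k[0]*r1,o2+k[1]*r2
    return (p+q)/2,np.linalg.norm(p-q)
print('vial',tri((388.6,224.8),(160.7,252.7)),'top@.0395',at_z(t,(388.6,224.8),.0395),at_z(s,(160.7,252.7),.0395))
a,b=at_z(t,(377.5,226),.0395),at_z(t,(399.7,223.8),.0395); print('lev dir',a,b,b-a)
a,b=at_z(s,(149.3,259),.0395),at_z(s,(172,246.3),.0395); print('lev dir scene',a,b,b-a)
print('knob top',tri((304.6,229.6),(241.3,198.7)))
z=.052+.045*.28+.008
fr,nr=at_z(t,(326,206.4),z),at_z(t,(315,261.6),z); print('end',fr,nr,(fr+nr)/2,np.linalg.norm(fr-nr))
fl,nl=at_z(t,(227,188.4),.061),at_z(t,(216.6,242),.061);print('l',fl,nl)
print('dirs',fr-fl,nr-nl,fr-nr,fl-nl, np.degrees([np.arctan2(*(v[1::-1])) for v in (fr-fl,nr-nl,fr-nr,fl-nl)]))
```

```text
vial (array([ 0.5335, -0.3221,  0.0365]), np.float64(0.002229210250354164)) top@.0395 [ 0.5328 -0.3224  0.0395] [ 0.5359 -0.3212  0.0395]
lev dir [ 0.5287 -0.2919  0.0395] [ 0.5363 -0.353   0.0395] [ 0.0076 -0.0611  0.    ]
lev dir scene [ 0.5421 -0.3524  0.0395] [ 0.5292 -0.2896  0.0395] [-0.0128  0.0629  0.    ]
knob top (array([ 0.5067, -0.0887,  0.1086]), np.float64(0.001108179719094327))
end [ 0.5731 -0.1472  0.0726] [ 0.4276 -0.1204  0.0726] [ 0.5004 -0.1338  0.0726] 0.14792723765316027
l [0.6161 0.117  0.061 ] [0.4719 0.1382 0.061 ]
dirs [-0.043  -0.2642  0.0116] [-0.0443 -0.2586  0.0116] [ 0.1455 -0.0268  0.    ] [ 0.1442 -0.0212  0.    ] [-99.2414 -99.718  -10.4496  -8.3547]
```

The vial is at (0.534,-0.322) with its height consistent. The level heads about -82.5°. The knob is at (0.507,-0.089), the shelf heads -99.6°, and the shelf end and width (0.148) agree with the given sizes. Next I'll move above the level.

```bash
for i in 1; do
python3 -m handwheel '[[-0.0198,-0.0272,0,0,0.085],[-0.0395,-0.0543,0,0,0.085],[-0.0593,-0.0815,0,0,0.085],[-0.079,-0.1086,0,0,0.085],[-0.0988,-0.1358,0,0,0.085]]' 30
python3 -m handwheel '[[-0.0198,-0.0272,0,0,0.085],[-0.0395,-0.0543,0,0,0.085],[-0.0593,-0.0815,0,0,0.085],[-0.079,-0.1086,0,0,0.085],[-0.0988,-0.1358,0,0,0.085]]'
python3 -m handwheel '[[-0.0198,-0.0272,0,0,0.085],[-0.0395,-0.0543,0,0,0.085],[-0.0593,-0.0815,0,0,0.085],[-0.079,-0.1086,0,0,0.085],[-0.0988,-0.1358,0,0,0.085]]'
done
```

```text
time: 0.52
tcp_pos: [0.2096, 0.4513, 0.2037]
orientation: [[-0.973, 0.231, -0.0], [0.231, 0.973, -0.001], [0.0, -0.001, -1.0]]
wrist_force: [1.0, -0.0, -0.1]
gripper_width: 0.996
grip_force: 0.0
time: 0.93
tcp_pos: [0.2742, 0.2964, 0.204]
orientation: [[-0.973, 0.231, -0.0], [0.231, 0.973, -0.0], [0.0, -0.0, -1.0]]
wrist_force: [1.0, -0.5, -0.4]
gripper_width: 0.991
grip_force: 0.0
time: 1.35
tcp_pos: [0.3388, 0.1414, 0.2042]
orientation: [[-0.973, 0.231, 0.0], [0.231, 0.973, 0.0], [-0.0, 0.0, -1.0]]
wrist_force: [0.6, 0.1, 0.3]
gripper_width: 0.995
grip_force: 0.0
```

```bash
python3 -m handwheel '[[-0.0198,-0.0272,0,0,0.085],[-0.0395,-0.0543,0,0,0.085],[-0.0593,-0.0815,0,0,0.085],[-0.079,-0.1086,0,0,0.085],[-0.0988,-0.1358,0,0,0.085]]' >/dev/null
python3 -m handwheel '[[-0.0198,-0.0272,0,0,0.085],[-0.0395,-0.0543,0,0,0.085],[-0.0593,-0.0815,0,0,0.085],[-0.079,-0.1086,0,0,0.085],[-0.0988,-0.1358,0,0,0.085]]' >/dev/null
python3 -m handwheel '[[-0.0198,-0.0272,0,0,0.085],[-0.0395,-0.0543,0,0,0.085],[-0.0593,-0.0815,0,0,0.085],[-0.079,-0.1086,0,0,0.085],[-0.0988,-0.1358,0,0,0.085]]' 
python3 -m handwheel '[[0,0,0,6.9,0.085],[0,0,0,13.8,0.085],[0,0,0,20.7,0.085],[0,0,0,27.6,0.085],[0,0,0,34.5,0.085]]' >/dev/null
python3 -m handwheel '[[0,0,0,6.9,0.085],[0,0,0,13.8,0.085],[0,0,0,20.7,0.085],[0,0,0,27.6,0.085],[0,0,0,34.5,0.085]]' >/dev/null
python3 -m handwheel '[[0,0,0,0,0.085],[0,0,0,0,0.085]]'
python3 - <<'E'
from h import *
np.set_printoptions(precision=4,suppress=True)
s=readout.read_state(); print(s['joints'],s['tcp_pos'])
c=snap('wrist','w1'); print(proj(c,[0.5335,-0.3217,.0395])); print(c['extrinsics'][:3])
E
```

```text
time: 2.6
tcp_pos: [0.5328, -0.3235, 0.2037]
orientation: [[-0.973, 0.232, -0.001], [0.232, 0.973, 0.0], [0.001, 0.0, -1.0]]
wrist_force: [1.5, 0.3, 0.1]
gripper_width: 0.996
grip_force: 0.0
time: 3.6
tcp_pos: [0.5325, -0.3219, 0.2039]
orientation: [[-0.136, 0.991, -0.0], [0.991, 0.136, 0.0], [0.0, -0.0, -1.0]]
wrist_force: [-0.0, -0.7, -0.2]
gripper_width: 0.994
grip_force: 0.0
[-0.5461  0.3493  1.6394 -0.      1.1534 -0.6826] [ 0.5325 -0.3219  0.2039]
[[279.5313 189.5933]]
[[ 0.9906  0.131   0.0384  0.5232]
 [ 0.1365 -0.9491 -0.284  -0.2505]
 [-0.0007  0.2866 -0.9581  0.3738]]
```

View pics/w1.png

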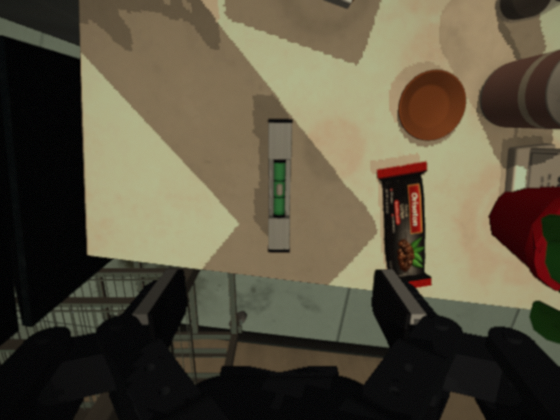

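The wrist view shows the level centred at (280,188), which matches the prediction of (279.5,189.6). Its ends are at (281,121) and (279,250), and the chocolate bar is clear.

Run:
```python
from h import *
np.set_printoptions(precision=4,suppress=True)
c=load('w1'); a,b=at_z(c,(281,121),.041),at_z(c,(279.3,250),.041)
m=at_z(c,(280,188.3),.0395); d=a-b; print(a,b,m,np.linalg.norm(d),np.degrees(np.arctan2(d[1],d[0])))
s=readout.read_state(); R=s['orientation']; print(R.T@(np.array([*m[:2],.0])-s['tcp_pos']), np.degrees(np.arctan2(R[1,1],R[0,1])))
```

```text
[ 0.5253 -0.2517  0.041 ] [ 0.5427 -0.3901  0.041 ] [ 0.5338 -0.3202  0.0395] 0.1394677039887067 97.16613879938186
[0.0014 0.0015 0.2039] 7.848354631567126
```

```bash
python3 -m handwheel '[[0.0015,0.0015,0.036,0.7,0.085],[0.0015,0.0015,0.072,0.7,0.085],[0.0015,0.0015,0.108,0.7,0.085],[0.0015,0.0015,0.144,0.7,0.085],[0.0015,0.0015,0.170,0.7,0.085]]' >/dev/null
python3 -m handwheel '[[0,0,0.01,0,0.085],[0,0,0.02,0,0.085],[0,0,0.03,0,0.085],[0,0,0.03,0,0.085]]'
python3 -m handwheel '[[0,0,0,0,0.015],[0,0,0,0,0.015],[0,0,0,0,0.015],[0,0,0,0,0.015],[0,0,0,0,0.015]]' 30
python3 -m handwheel '[[0,0,0,0,0.015],[0,0,0,0,0.015],[0,0,0,0,0.015],[0,0,0,0,0.015],[0,0,0,0,0.015]]' 30
```

```text
time: 4.4
tcp_pos: [0.5339, -0.3202, 0.0035]
orientation: [[-0.121, 0.993, -0.0], [0.993, 0.121, 0.0], [0.0, -0.0, -1.0]]
wrist_force: [-0.3, 0.3, 0.3]
gripper_width: 0.995
grip_force: 0.0
time: 4.82
tcp_pos: [0.5344, -0.3205, 0.0049]
orientation: [[-0.12, 0.993, 0.001], [0.993, 0.12, -0.001], [-0.001, 0.001, -1.0]]
wrist_force: [0.0, -0.1, -0.3]
gripper_width: 0.292
grip_force: 0.0
time: 5.23
tcp_pos: [0.5338, -0.3203, 0.0041]
orientation: [[-0.12, 0.993, -0.0], [0.993, 0.12, 0.0], [0.0, -0.0, -1.0]]
wrist_force: [-1.7, -0.9, 0.6]
gripper_width: 0.176
grip_force: 0.6
```

Run:
```python
from h import *
a=snap('scene','s2')['image'];b=snap('wrist','w2')['image']; s=readout.read_state();print(s['gripper_width'],s['grip_force'])
cv2.imwrite('pics/c2.png',np.hstack([cv2.resize(a[190:310,90:230],None,fx=3,fy=3),b[::1,150:530][:360]]))
```

```text
0.1724359115990187 0.5877410061657429
```

View pics/c2.png

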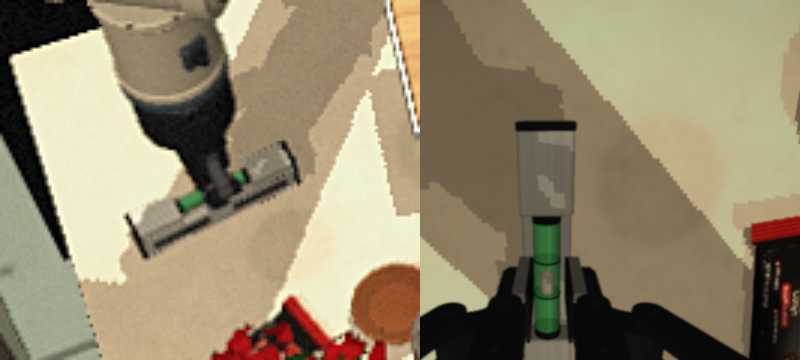

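The level sits centred between the pads, but they have only reached the commanded 15 mm with almost no force, so I'll close further.

```bash
python3 -m handwheel '[[0,0,0,0,0],[0,0,0,0,0],[0,0,0,0,0],[0,0,0,0,0],[0,0,0,0,0]]' 50
python3 -m handwheel '[[0,0,0,0,0],[0,0,0,0,0],[0,0,0,0,0]]' 50
```

```text
time: 5.75
tcp_pos: [0.5339, -0.3203, 0.0043]
orientation: [[-0.12, 0.993, -0.0], [0.993, 0.12, 0.0], [0.0, -0.0, -1.0]]
wrist_force: [-3.1, 0.8, 4.9]
gripper_width: 0.123
grip_force: 49.0
time: 6.0
tcp_pos: [0.5339, -0.3203, 0.0043]
orientation: [[-0.12, 0.993, -0.0], [0.993, 0.12, 0.0], [0.0, -0.0, -1.0]]
wrist_force: [-2.3, 0.7, 5.9]
gripper_width: 0.124
grip_force: 49.1
```

```bash
python3 -m handwheel '[[0,0,-0.02,0,0],[0,0,-0.04,0,0],[0,0,-0.06,0,0],[0,0,-0.06,0,0],[0,0,-0.06,0,0]]'
python3 - <<'E'
from h import *
a=snap('scene','s3')['image'];b=snap('wrist','w3')['image']
cv2.imwrite('pics/c3.png',np.hstack([cv2.resize(a[190:310,90:210],None,fx=3,fy=3),cv2.resize(b[170:350,180:400],None,fx=2,fy=2)]))
E
```

```text
time: 6.42
tcp_pos: [0.5349, -0.3206, 0.0647]
orientation: [[-0.12, 0.993, 0.002], [0.993, 0.12, -0.001], [-0.001, 0.002, -1.0]]
wrist_force: [0.5, -0.2, -2.8]
gripper_width: 0.125
grip_force: 49.2
```

View pics/c3.png

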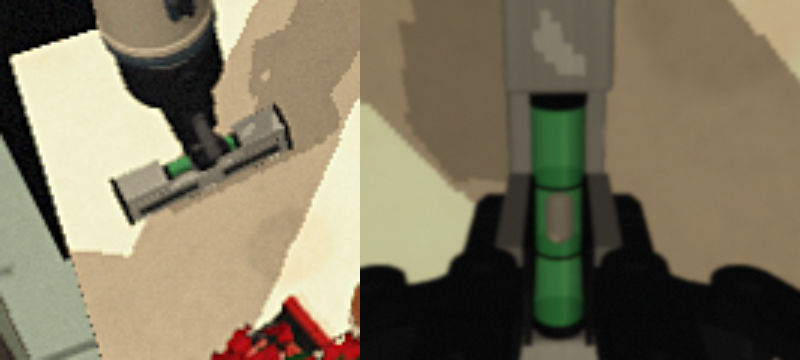

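The lift held: the level stays square in the fingers and its bubble is centred. Now I'll carry it over the shelf.

```bash
python3 -m handwheel '[[0,0,-0.03,0,0],[0,0,-0.06,0,0],[0,0,-0.09,0,0],[0,0,-0.12,0,0],[0,0,-0.12,0,0]]' >/dev/null
python3 -m handwheel '[[0.0302,0.0032,0,0,0],[0.0604,0.0064,0,0,0],[0.0906,0.0097,0,0,0],[0.1208,0.0129,0,0,0],[0.151,0.0161,0,0,0]]' >/dev/null
python3 -m handwheel '[[0.0302,0.0032,0,0,0],[0.0604,0.0064,0,0,0],[0.0906,0.0097,0,0,0],[0.1208,0.0129,0,0,0],[0.151,0.0161,0,0,0]]' >/dev/null
python3 -m handwheel '[[0.030,0.0032,0,0,0],[0.060,0.0065,0,0,0],[0.060,0.0065,0,5.5,0],[0.060,0.0065,0,11,0],[0.060,0.0065,0,16.5,0]]' >/dev/null
python3 -m handwheel '[[0,0,0,0,0],[0,0,0,0,0],[0,0,0,0,0]]'
python3 - <<'E'
from h import *
np.set_printoptions(precision=4,suppress=True)
c=snap('wrist','w4'); d=snap('top','t4')
print(readout.read_state()['tcp_pos'])
o=np.hstack([cv2.resize(c['image'][:, :],None,fx=.85,fy=.85),np.zeros((357,4,3),np.uint8),cv2.resize(d['image'][175:275,195:300],None,fx=3,fy=3)[:300].copy() if 0 else cv2.resize(d['image'][170:289,200:300],None,fx=3,fy=3)])
cv2.imwrite('pics/c4.png',o)
print(c['extrinsics'][:3])
E
```

```text
time: 8.43
tcp_pos: [0.5284, 0.0436, 0.1832]
orientation: [[0.164, 0.986, -0.001], [0.986, -0.164, -0.0], [-0.0, -0.001, -1.0]]
wrist_force: [0.2, -0.6, -1.9]
gripper_width: 0.119
grip_force: 49.3
[0.5287 0.0436 0.1837]
[[ 0.9865 -0.1561 -0.0486  0.5412]
 [-0.1635 -0.945  -0.2832  0.1148]
 [-0.0018  0.2873 -0.9578  0.3531]]
```

View pics/c4.png

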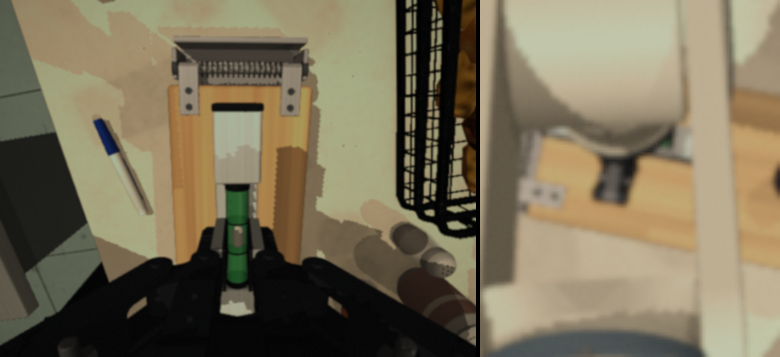

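The level is centred and parallel to the shelf, between the hinge leaves. I'll lower it.

```bash
python3 -m handwheel '[[0,0,0.025,0,0],[0,0,0.05,0,0],[0,0,0.075,0,0],[0,0,0.1,0,0],[0,0,0.105,0,0]]' >/dev/null
python3 -m handwheel '[[0,0,0.002,0,0],[0,0,0.004,0,0],[0,0,0.004,0,0],[0,0,0.004,0,0]]'
python3 -m handwheel '[[0,0,0.001,0,0],[0,0,0.002,0,0],[0,0,0.002,0,0],[0,0,0.002,0,0]]'
```

```text
time: 9.28
tcp_pos: [0.5299, 0.0438, 0.0765]
orientation: [[0.167, 0.986, 0.002], [0.986, -0.167, 0.0], [0.001, 0.002, -1.0]]
wrist_force: [0.3, -0.4, -0.8]
gripper_width: 0.123
grip_force: 49.2
time: 9.62
tcp_pos: [0.529, 0.0437, 0.0734]
orientation: [[0.167, 0.986, 0.0], [0.986, -0.167, 0.0], [0.0, 0.0, -1.0]]
wrist_force: [-0.1, 0.3, -1.2]
gripper_width: 0.124
grip_force: 49.2
```

```bash
python3 -m handwheel '[[0,0,0.001,0,0],[0,0,0.002,0,0],[0,0,0.002,0,0],[0,0,0.002,0,0]]' | egrep 'time|tcp|wrist'
python3 -m handwheel '[[0,0,0.001,0,0],[0,0,0.001,0,0],[0,0,0.001,0,0]]'| egrep 'time|tcp|wrist'
python3 -m handwheel '[[0,0,0.001,0,0],[0,0,0.001,0,0],[0,0,0.001,0,0]]'| egrep 'time|tcp|wrist'
```

```text
time: 9.95
tcp_pos: [0.529, 0.0438, 0.0712]
wrist_force: [-0.2, 1.0, -0.6]
time: 10.2
tcp_pos: [0.5292, 0.0439, 0.0703]
wrist_force: [0.4, 2.7, 1.4]
time: 10.45
tcp_pos: [0.5292, 0.0439, 0.0693]
wrist_force: [0.4, 3.9, 2.8]
```

Contact is made at the expected height, so I'll release.

```bash
python3 -m handwheel '[[0,0,0,0,0.02],[0,0,0,0,0.03],[0,0,0,0,0.05],[0,0,0,0,0.05],[0,0,0,0,0.05]]' 
python3 -m handwheel '[[0,0,0,0,0.05],[0,0,-0.02,0,0.06],[0,0,-0.05,0,0.085],[0,0,-0.085,0,0.085],[0,0,-0.12,0,0.085]]' 
python3 -m handwheel '[[0.03,0,0,0,0.085],[0.06,0,0,0,0.085],[0.06,0,0,0,0.085],[0.06,0,0,0,0.085]]'
python3 - <<'E'
from h import *
c=snap('wrist','w5'); d=snap('scene','s5')
cv2.imwrite('pics/c5.png',np.hstack([c['image'][:,:500],cv2.resize(d['image'][155:295,200:300],None,fx=3,fy=3)]))
E
```

```text
time: 10.87
tcp_pos: [0.5287, 0.0436, 0.0691]
orientation: [[0.167, 0.986, -0.0], [0.986, -0.167, -0.0], [-0.0, -0.0, -1.0]]
wrist_force: [-0.5, 0.2, 0.9]
gripper_width: 0.581
grip_force: 0.0
time: 11.28
tcp_pos: [0.5282, 0.0436, 0.1901]
orientation: [[0.167, 0.986, -0.002], [0.986, -0.167, -0.0], [-0.0, -0.002, -1.0]]
wrist_force: [1.3, 0.5, 0.1]
gripper_width: 0.996
grip_force: 0.0
time: 11.62
tcp_pos: [0.5389, 0.1039, 0.1893]
orientation: [[0.165, 0.986, 0.0], [0.986, -0.165, -0.0], [-0.0, 0.0, -1.0]]
wrist_force: [0.2, -0.1, 0.2]
gripper_width: 0.997
grip_force: 0.0
```

View pics/c5.png

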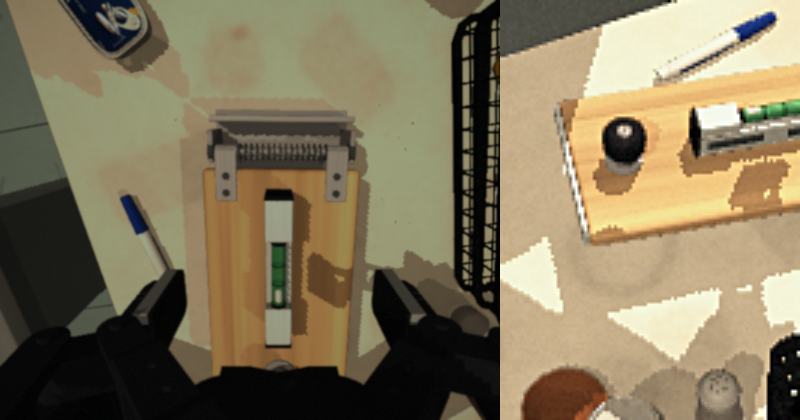

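The level lies flat, centred and aligned, with its bubble at the foot end (278,297). The knob's rim shows at (281,365). Next I'll go over the knob with the fingers pre-turned to leave room for clockwise turning.

```bash
python3 - <<'E'
from h import *
c=load('w5'); print(proj(c,[[.5067,-.0887,.1086],[.5067+.0029,-.0887+.0173,.112],[.5067+.0029,-.0887+.0173,.108]]))
E
python3 -m handwheel '[[-0.0392,0,0,0,0.085],[-0.0785,0,0,0,0.085],[-0.1177,0,0,0,0.085],[-0.157,0,0,0,0.085],[-0.1962,0,0,0,0.085]]' >/dev/null
python3 -m handwheel '[[0,0,0,-7,0.055],[0,0,0,-14,0.055],[0,0,0,-21,0.055],[0,0,0,-28,0.055],[0,0,0,-35,0.055]]' >/dev/null
python3 -m handwheel '[[0,0,0,-7,0.055],[0,0,0,-14,0.055],[0,0,0,-21,0.055],[0,0,0,-28,0.055],[0,0,0,-35,0.055]]' >/dev/null
python3 -m handwheel '[[0,0,0,-7,0.055],[0,0,0,-14.5,0.055],[0,0,0,-14.5,0.055],[0,0,0,-14.5,0.055]]'
python3 - <<'E'
from h import *
c=snap('wrist','w6'); s=readout.read_state(); print(s['joints'])
print(proj(c,[[.5067,-.0887,.1086],[.5067,-.0887,.113]]))
cv2.imwrite('pics/c6.png',c['image'])
E
```

```text
[[278.03763739 399.5163066 ]
 [278.03480246 388.28517062]
 [278.04540569 385.0144132 ]]
time: 13.3
tcp_pos: [0.5056, -0.0912, 0.1889]
orientation: [[-0.964, 0.265, -0.001], [0.265, 0.964, -0.0], [0.001, -0.0, -1.0]]
wrist_force: [-0.9, 0.5, 0.3]
gripper_width: 0.646
grip_force: 0.0
[-1.81009508e-01  1.97006663e-01  1.88368677e+00 -1.37750693e-04
  1.06141354e+00 -1.48325621e+00]
[[283.10784177 212.12480256]
 [283.17719068 213.64980656]]
```

View pics/c6.png

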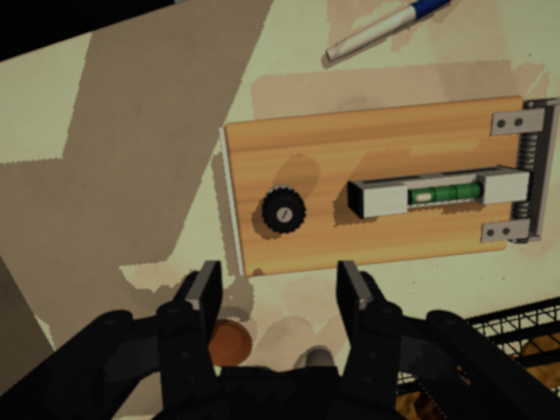

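The knob's top is at (285,214), within 2 px of the prediction. I'll descend, then grip.

```bash
python3 -m handwheel '[[0,0.003,0.02,0,0.055],[0,0.003,0.04,0,0.055],[0,0.003,0.06,0,0.055],[0,0.003,0.08,0,0.055],[0,0.003,0.09,0,0.055]]' |egrep 'tcp|wrist'
python3 -m handwheel '[[0,0,0.008,0,0.055],[0,0,0.017,0,0.055],[0,0,0.017,0,0.055]]' |egrep 'tcp|wrist'
python3 -m handwheel '[[0,0,0,0,0.03],[0,0,0,0,0.02],[0,0,0,0,0.01],[0,0,0,0,0],[0,0,0,0,0]]' 60
python3 -m handwheel '[[0,0,0,0,0],[0,0,0,0,0],[0,0,0,0,0],[0,0,0,0,0]]' 60
```

```text
tcp_pos: [0.5055, -0.0877, 0.0971]
wrist_force: [0.2, 0.0, -0.8]
tcp_pos: [0.5064, -0.0876, 0.0811]
wrist_force: [-0.3, 0.2, -0.3]
time: 14.43
tcp_pos: [0.5077, -0.088, 0.083]
orientation: [[-0.965, 0.261, 0.002], [0.261, 0.965, -0.001], [-0.002, -0.0, -1.0]]
wrist_force: [-0.2, -2.7, 3.7]
gripper_width: 0.005
grip_force: 1.8
time: 14.77
tcp_pos: [0.5075, -0.0877, 0.0824]
orientation: [[-0.965, 0.26, 0.001], [0.26, 0.965, -0.0], [-0.001, 0.0, -1.0]]
wrist_force: [0.8, -2.8, 3.0]
gripper_width: 0.001
grip_force: 1.7
```

The fingers shut completely without holding the knob, and something pushes the tool up at about 3 N. I need to see where the fingertips are.

Run:
```python
from h import *
a=snap('wrist','w7'); d=snap('scene','s7'); t=snap('top','t7')
o=np.zeros((600,800,3),np.uint8)
o[:300,:400]=cv2.resize(a['image'][120:420,80:480],(400,300))
o[:300,400:]=cv2.resize(d['image'][140:240,190:323],(400,300),interpolation=cv2.INTER_CUBIC)
o[300:,:400]=cv2.resize(a['image'][150:300,180:380],(400,300),interpolation=cv2.INTER_CUBIC)
o[300:,400:]=cv2.resize(t['image'][180:280,230:363],(400,300),interpolation=cv2.INTER_CUBIC)
cv2.imwrite('pics/c7.png',o)
print(proj(a,[[.507,-.088,.083],[.507,-.088,.11]]),proj(d,[[.507,-.088,.083],[.507,-.088,.11]]))
```

```text
[[279.55492476 250.26205044]
 [279.68137138 271.88977249]] [[241.73992001 204.41695921]
 [241.36870269 198.38380819]]
```

View pics/c7.png

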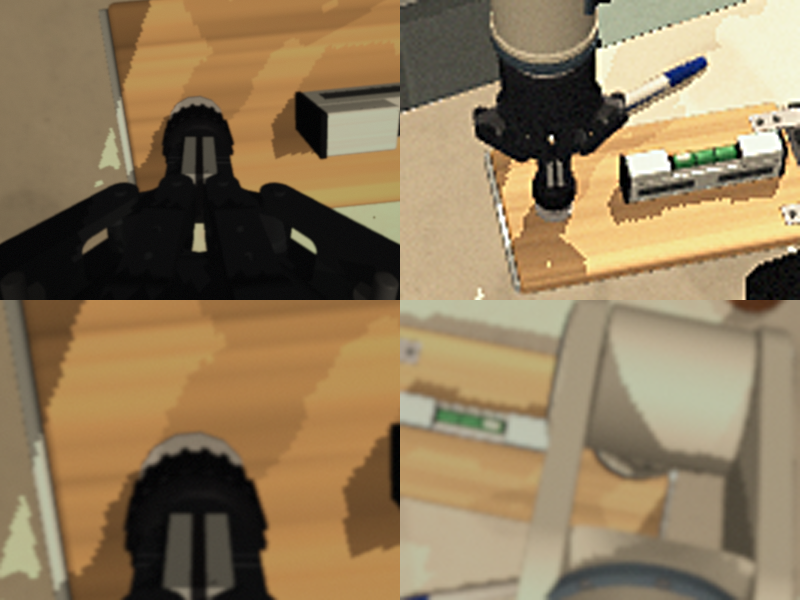

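The shut fingers stand on top of the knob, so the real tips lie about 25 mm behind the reported TCP; that also explains why the level was gripped at its vial. I'll open and go lower in steps, watching the force.

```bash
python3 -m handwheel '[[0,0,-0.005,0,0.065],[0,0,-0.005,0,0.065],[0,0,-0.005,0,0.065],[0,0,-0.005,0,0.065],[0,0,-0.005,0,0.065]]' |egrep 'tcp|wrist|width'
python3 -m handwheel '[[0,0,0.006,0,0.065],[0,0,0.012,0,0.065],[0,0,0.016,0,0.065],[0,0,0.016,0,0.065]]' |egrep 'tcp|wrist'
python3 -m handwheel '[[0,0,0.004,0,0.065],[0,0,0.008,0,0.065],[0,0,0.008,0,0.065]]' |egrep 'tcp|wrist'
python3 - <<'E'
from h import *
a=snap('wrist','w8')
E
```

```text
tcp_pos: [0.5065, -0.0875, 0.0869]
wrist_force: [-0.7, -0.5, 0.4]
gripper_width: 0.709
tcp_pos: [0.506, -0.0875, 0.0699]
wrist_force: [-0.3, -0.0, -0.5]
tcp_pos: [0.5065, -0.0876, 0.0624]
wrist_force: [-1.1, 0.7, -0.8]
```

```bash
python3 -m handwheel '[[0,0,0.003,0,0.065],[0,0,0.005,0,0.065],[0,0,0.005,0,0.065]]' |egrep 'tcp|wrist'
python3 -m handwheel '[[0,0,0,0,0.04],[0,0,0,0,0.04],[0,0,0,0,0.035],[0,0,0,0,0.03],[0,0,0,0,0.03]]' 30
python3 -m handwheel '[[0,0,0,0,0.02],[0,0,0,0,0.02],[0,0,0,0,0.02]]' 30
```

```text
tcp_pos: [0.5068, -0.0876, 0.0578]
wrist_force: [-0.5, 0.8, -0.5]
time: 16.63
tcp_pos: [0.507, -0.0879, 0.0584]
orientation: [[-0.966, 0.26, 0.0], [0.26, 0.966, -0.0], [-0.0, -0.0, -1.0]]
wrist_force: [-1.3, -2.0, 3.5]
gripper_width: 0.397
grip_force: 29.6
time: 16.88
tcp_pos: [0.507, -0.0879, 0.0583]
orientation: [[-0.966, 0.26, 0.0], [0.26, 0.966, -0.0], [-0.0, -0.0, -1.0]]
wrist_force: [-2.5, -4.1, 2.8]
gripper_width: 0.391
grip_force: 29.6
```

The knob is held at 33 mm with a 30 N grip. I'll raise the grip and press down stepwise.

```bash
python3 -m handwheel '[[0,0,0.002,0,0.01],[0,0,0.005,0,0.01],[0,0,0.008,0,0.01],[0,0,0.008,0,0.01]]' 60 |egrep 'tcp|wrist|grip'
for k in 1; do
python3 -m handwheel '[[0,0,0.002,0,0.01],[0,0,0.002,0,0.01]]' |egrep 'tcp|wrist'
python3 -m handwheel '[[0,0,0.001,0,0.01],[0,0,0.002,0,0.01],[0,0,0.002,0,0.01]]' |egrep 'tcp|wrist'
done
```

```text
tcp_pos: [0.507, -0.0886, 0.0501]
wrist_force: [-4.4, -10.2, 7.9]
gripper_width: 0.384
grip_force: 58.8
tcp_pos: [0.507, -0.0886, 0.0483]
wrist_force: [-3.6, -11.3, 8.3]
tcp_pos: [0.507, -0.0888, 0.0465]
wrist_force: [-4.8, -11.3, 8.3]
```

```bash
python3 -m handwheel '[[0,-0.001,0.001,0,0.01],[0,-0.001,0.002,0,0.01],[0,-0.001,0.002,0,0.01]]' |egrep 'tcp|wrist'
python3 -m handwheel '[[0,0,0.001,0,0.01],[0,0,0.001,0,0.01]]' |egrep 'tcp|wrist'
python3 -m handwheel '[[0,0,0.001,0,0.01],[0,0,0.001,0,0.01]]' |egrep 'tcp|wrist'
```

```text
tcp_pos: [0.5069, -0.0893, 0.0451]
wrist_force: [-5.2, -7.4, 16.4]
tcp_pos: [0.507, -0.0893, 0.0448]
wrist_force: [-8.2, -7.0, 27.7]
tcp_pos: [0.5071, -0.0896, 0.0444]
wrist_force: [-10.6, -7.8, 34.1]
```

The foot stands on its plate (total upward force 34 N). Before turning I'll build a numeric bubble reader.

```bash
cat >> h.py <<'E'
def bubble(c,zv=.0995,im=None):
    im=c['image'] if im is None else im
    hsv=cv2.cvtColor(im,cv2.COLOR_BGR2HSV)
    g=cv2.inRange(hsv,(45,90,40),(85,255,255))
    # keep only pixels near the shelf in world
    v,u=np.nonzero(g); 
    if len(u)<15: return None
    P=np.array([at_z(c,(a,b),zv)[:2] for a,b in zip(u,v)])
    d=np.array([-.166,-.986]); n=np.array([d[1],-d[0]]); m0=np.array([.529,.043])
    t=(P-m0)@d; w=(P-m0)@n; k=(abs(t)<.05)&(abs(w)<.03)
    if k.sum()<15: return None
    t,w=t[k],w[k]; lo,hi=np.percentile(t,[1,99]); mid=(lo+hi)/2; wm=np.median(w)
    # intensity profile along the vial: whiteness
    T=np.arange(lo-.002,hi+.002,.001); B=[]
    for x in T:
        q=[proj(c,[*(m0+d*x+n*(wm+o)),zv])[0] for o in(-.002,0,.002)]
        B.append(np.mean([cv2.getRectSubPix(im,(1,1),tuple(map(float,p)))[0,0].astype(float) for p in q],0))
    return k.sum(),(lo*1e3,hi*1e3,mid*1e3,wm*1e3),(T-mid)*1e3,np.array(B)
def show(c,im=None):
    r=bubble(c,im=im)
    if r is None: print('none'); return
    print(r[0],np.round(r[1],1)); print(' '.join(f'{t:.0f}:{int(b[2])}' for t,b in zip(r[2],r[3])))
E
python3 - <<'E'
from h import *
for n in('wrist','scene','top'):
    print(n); show(snap(n,n+'9'))
E
```

```text
wrist
785 [21.5 34.1 27.8  5. ]
-8:37 -7:37 -6:37 -5:38 -4:46 -3:52 -2:53 -1:53 -0:53 1:53 2:55 3:55 4:45 5:28 6:20 7:21 8:122
scene
77 [-22.5  32.    4.8  -6.8]
-29:10 -28:24 -27:40 -26:58 -25:70 -24:77 -23:74 -22:69 -21:67 -20:66 -19:65 -18:66 -17:69 -16:73 -15:85 -14:98 -13:102 -12:96 -11:87 -10:83 -9:87 -8:92 -7:97 -6:101 -5:100 -4:91 -3:84 -2:79 -1:76 -0:74 1:71 2:66 3:63 4:66 5:71 6:71 7:59 8:44 9:37 10:43 11:53 12:66 13:76 14:84 15:82 16:78 17:74 18:71 19:68 20:68 21:67 22:67 23:69 24:72 25:73 26:65 27:54 28:36 29:18
top
33 [-24.5  28.6   2.    0.6]
-29:81 -28:70 -27:70 -26:72 -25:75 -24:77 -23:80 -22:82 -21:82 -20:84 -19:89 -18:95 -17:105 -16:118 -15:130 -14:140 -13:149 -12:157 -11:161 -10:164 -9:166 -8:166 -7:166 -6:161 -5:156 -4:147 -3:133 -2:120 -1:106 0:94 1:85 2:82 3:80 4:80 5:79 6:78 7:77 8:74 9:74 10:76 11:77 12:78 13:78 14:79 15:80 16:81 17:81 18:82 19:81 20:82 21:82 22:82 23:80 24:78 25:76 26:73 27:72 28:80
```

The top view reads the bubble 9 mm towards the hinge, about 10 mrad low at the foot. That means roughly 0.2 turn (70°) clockwise, which agrees with the travel I measured. Turning now.

```bash
python3 -m handwheel '[[0,0,0,4,0.01],[0,0,0,9,0.01],[0,0,0,14,0.01],[0,0,0,19,0.01],[0,0,0,24,0.01]]' |egrep 'time|tcp|wrist|grip'
python3 -m handwheel '[[0,0,0,5,0.01],[0,0,0,10,0.01],[0,0,0,15,0.01],[0,0,0,20,0.01],[0,0,0,24,0.01]]' |egrep 'tcp|wrist|grip'
python3 -m handwheel '[[0,0,0,0,0.01],[0,0,0,0,0.01],[0,0,0,0,0.01],[0,0,0,0,0.01],[0,0,0,0,0.01]]' |egrep 'time|tcp|wrist|grip'
python3 -m handwheel '[[0,0,0,0,0.01],[0,0,0,0,0.01],[0,0,0,0,0.01],[0,0,0,0,0.01],[0,0,0,0,0.01]]' >/dev/null
python3 - <<'E'
from h import *
for n in('wrist','top'):
    print(n); show(snap(n,n+'10'))
E
```

```text
time: 18.78
tcp_pos: [0.5072, -0.0897, 0.0445]
wrist_force: [-11.1, -7.9, 32.7]
gripper_width: 0.386
grip_force: 61.8
tcp_pos: [0.5071, -0.0897, 0.0444]
wrist_force: [-12.2, -8.9, 33.4]
gripper_width: 0.383
grip_force: 61.8
time: 19.62
tcp_pos: [0.5071, -0.0897, 0.0444]
wrist_force: [-11.8, -7.9, 33.6]
gripper_width: 0.384
grip_force: 61.9
wrist
3262 [-0.  30.5 15.2  2.5]
-17:167 -16:167 -15:165 -14:158 -13:142 -12:117 -11:99 -10:71 -9:46 -8:48 -7:51 -6:52 -5:51 -4:31 -3:31 -2:40 -1:40 -0:41 1:41 2:42 3:52 4:57 5:56 6:58 7:58 8:58 9:59 10:58 11:59 12:60 13:61 14:60 15:50 16:21 17:21
top
33 [-25.4  27.    0.8   0.5]
-28:86 -27:75 -26:69 -25:71 -24:74 -23:77 -22:79 -21:81 -20:82 -19:82 -18:82 -17:82 -16:82 -15:82 -14:83 -13:84 -12:90 -11:97 -10:107 -9:120 -8:133 -7:143 -6:152 -5:160 -4:163 -3:166 -2:166 -1:165 -0:164 1:158 2:150 3:140 4:127 5:114 6:103 7:91 8:82 9:79 10:76 11:75 12:76 13:78 14:78 15:79 16:79 17:80 18:80 19:81 20:81 21:82 22:82 23:82 24:81 25:80 26:78 27:76 28:73
```

```bash
python3 -m handwheel '[[0,0,0,4,0.01],[0,0,0,9,0.01],[0,0,0,14,0.01],[0,0,0,14,0.01],[0,0,0,14,0.01]]' |egrep 'tcp|wrist|grip'
python3 -m handwheel '[[0,0,0,0,0.01],[0,0,0,0,0.01],[0,0,0,0,0.01],[0,0,0,0,0.01],[0,0,0,0,0.01]]' >/dev/null
python3 -m handwheel '[[0,0,0,0,0.01],[0,0,0,0,0.01],[0,0,0,0,0.01],[0,0,0,0,0.01],[0,0,0,0,0.01]]' |egrep 'time|wrist'
python3 - <<'E'
from h import *
c=snap('top','top11'); show(c)
c=snap('wrist','w11'); im=c['image']
d=np.array([-.166,-.986]); n=np.array([d[1],-d[0]]); m0=np.array([.529,.043])
for w in(0,.002,.004):
    s=[]
    for x in np.arange(-.04,.04,.001):
        p=proj(c,[*(m0+d*x+n*w),.0995])[0]; ok=0<p[0]<559 and 0<p[1]<419
        b=cv2.getRectSubPix(im,(1,1),tuple(map(float,p)))[0,0]; s.append(f'{x*1e3:.0f}:{b[1]},{b[2]}' if ok else f'{x*1e3:.0f}:-')
    print(w,' '.join(s))
E
```

```text
tcp_pos: [0.5071, -0.0897, 0.0444]
wrist_force: [-11.9, -9.1, 33.1]
gripper_width: 0.383
grip_force: 61.9
time: 21.38
wrist_force: [-11.2, -7.9, 34.0]
32 [-25.4  27.1   0.8   0.6]
-28:84 -27:74 -26:69 -25:71 -24:74 -23:76 -22:79 -21:80 -20:82 -19:82 -18:82 -17:82 -16:82 -15:82 -14:82 -13:81 -12:82 -11:83 -10:88 -9:100 -8:112 -7:127 -6:141 -5:153 -4:159 -3:165 -2:167 -1:166 -0:166 1:163 2:159 3:152 4:141 5:130 6:118 7:105 8:94 9:86 10:78 11:77 12:77 13:77 14:78 15:80 16:81 17:80 18:80 19:81 20:82 21:82 22:82 23:82 24:80 25:79 26:78 27:75 28:72
0 -40:- -39:- -38:- -37:- -36:- -35:- -34:- -33:- -32:- -31:- -30:- -29:- -28:- -27:- -26:- -25:- -24:- -23:- -22:- -21:- -20:- -19:- -18:- -17:- -16:- -15:- -14:- -13:- -12:- -11:- -10:- -9:- -8:- -7:- -6:- -5:- -4:- -3:- -2:- -1:- 0:- 1:- 2:- 3:- 4:- 5:- 6:- 7:- 8:- 9:- 10:- 11:- 12:- 13:- 14:- 15:- 16:- 17:- 18:99,48 19:99,48 20:97,45 21:97,46 22:98,47 23:100,47 24:101,48 25:99,46 26:99,46 27:100,47 28:103,49 29:102,49 30:44,26 31:14,17 32:15,16 33:16,17 34:72,75 35:179,179 36:185,180 37:185,181 38:186,181 39:186,180
0.002 -40:- -39:- -38:- -
[... 323 characters left out ...]
,69 22:124,70 23:125,70 24:125,71 25:125,70 26:125,71 27:126,72 28:127,72 29:127,71 30:68,43 31:24,26 32:25,27 33:25,25 34:78,81 35:183,179 36:189,179 37:189,180 38:190,181 39:190,181
0.004 -40:- -39:- -38:- -37:- -36:- -35:- -34:- -33:- -32:- -31:- -30:- -29:- -28:- -27:- -26:- -25:- -24:- -23:- -22:- -21:- -20:- -19:- -18:- -17:- -16:- -15:- -14:- -13:- -12:- -11:- -10:- -9:- -8:- -7:- -6:- -5:- -4:- -3:- -2:- -1:- 0:- 1:- 2:- 3:- 4:- 5:- 6:- 7:- 8:- 9:- 10:- 11:- 12:- 13:- 14:- 15:- 16:- 17:- 18:- 19:- 20:94,47 21:96,46 22:96,47 23:97,48 24:97,47 25:97,48 26:97,47 27:98,48 28:98,48 29:99,49 30:75,39 31:16,17 32:16,18 33:15,16 34:68,73 35:184,180 36:189,179 37:190,181 38:190,180 39:190,181
```

Run:
```python
from h import *
d=np.array([-.166,-.986]); n=np.array([d[1],-d[0]]); m0=np.array([.529,.043])
for name in('top','scene'):
    c=camera(name); im=np.mean([c['image'].astype(np.float32)]+[camera(name)['image'] for _ in range(3)],0).astype(np.float32)
    for w in((0.,.0015) if name=='top' else (-.009,-.0065,-.004)):
        s=[]
        for x in np.arange(-.045,.046,.0015):
            p=proj(c,[*(m0+d*x+n*w),.0995])[0]
            b=cv2.getRectSubPix(im[:,:,1:].mean(2),(1,1),tuple(map(float,p)))[0,0]; g=cv2.getRectSubPix(im[:,:,1]-im[:,:,2],(1,1),tuple(map(float,p)))[0,0]
            s.append(f'{x*1e3:.1f}:{b:.0f}/{g:.0f}')
        print(name,w,' '.join(s))
```

```text
top 0.0 -45.0:192/3 -43.5:192/3 -42.0:192/3 -40.5:192/3 -39.0:192/3 -37.5:192/3 -36.0:192/2 -34.5:187/2 -33.0:178/1 -31.5:160/0 -30.0:134/2 -28.5:103/6 -27.0:90/20 -25.5:84/37 -24.0:92/46 -22.5:99/51 -21.0:102/51 -19.5:104/51 -18.0:105/50 -16.5:105/50 -15.0:106/50 -13.5:105/50 -12.0:105/49 -10.5:104/46 -9.0:111/34 -7.5:123/19 -6.0:141/9 -4.5:159/1 -3.0:167/0 -1.5:173/-0 0.0:173/1 1.5:171/2 3.0:167/4 4.5:154/9 6.0:139/16 7.5:121/26 9.0:107/34 10.5:98/40 12.0:97/44 13.5:100/47 15.0:102/49 16.5:104/52 18.0:104/52 19.5:104/51 21.0:104/50 22.5:105/50 24.0:106/50 25.5:103/49 27.0:98/46 28.5:90/38 30.0:92/26 31.5:105/9 33.0:133/4 34.5:163/1 36.0:178/3 37.5:189/4 39.0:192/4 40.5:193/5 42.0:193/5 43.5:193/5 45.0:193/5
top 0.0015 -45.0:192/3 -43.5:192/3 -42.0:192/3 -40.5:192/3 -39.0:192/3 -37.5:192/3 -36.0:192/3 -34.5:187/2 -33.0:179/2 -31.5:157/1 -30.0:131/2 -28.5:101/7 -27.0:88/20 -25.5:87/37 -24.0:94/44 -22.5:102/50 -21.0:105/51 -19.5:107/51 -18.0:108/52 -16.5:108/51 -15.0:108/50 -13.5:107/50 -12.0:107/49 -10.5:106/45 -9.0:110/37 -7.5:123/22 -6.0:140/11 -4.5:159/3 -3.0:166/3 -1.5:171/3 0.0:
[... 1793 characters left out ...]
.5:246/3 -42.0:246/2 -40.5:246/3 -39.0:246/3 -37.5:246/3 -36.0:247/3 -34.5:250/3 -33.0:252/2 -31.5:254/1 -30.0:181/-2 -28.5:49/-6 -27.0:16/1 -25.5:20/13 -24.0:67/49 -22.5:110/79 -21.0:130/75 -19.5:140/73 -18.0:125/73 -16.5:118/73 -15.0:123/73 -13.5:125/73 -12.0:128/74 -10.5:130/74 -9.0:126/73 -7.5:97/54 -6.0:83/37 -4.5:116/36 -3.0:141/29 -1.5:167/6 0.0:178/-4 1.5:182/-6 3.0:183/3 4.5:181/14 6.0:167/28 7.5:154/45 9.0:141/69 10.5:121/70 12.0:78/53 13.5:77/57 15.0:100/74 16.5:115/74 18.0:126/72 19.5:132/72 21.0:138/72 22.5:137/72 24.0:136/72 25.5:132/73 27.0:130/76 28.5:129/79 30.0:94/56 31.5:53/26 33.0:20/10 34.5:39/0 36.0:182/0 37.5:254/1 39.0:253/2 40.5:250/3 42.0:247/3 43.5:246/3 45.0:246/3
```

The scene view resolves both black lines (middle at 3.3 mm) and puts the bubble about 1.7 mm towards the hinge, and the top view agrees. I'll turn 12° more.

```bash
python3 -m handwheel '[[0,0,0,4,0.01],[0,0,0,8,0.01],[0,0,0,12,0.01],[0,0,0,12,0.01],[0,0,0,12,0.01]]' >/dev/null
python3 -m handwheel '[[0,0,0,0,0.01],[0,0,0,0,0.01],[0,0,0,0,0.01],[0,0,0,0,0.01],[0,0,0,0,0.01]]' >/dev/null
python3 -m handwheel '[[0,0,0,0,0.01],[0,0,0,0,0.01],[0,0,0,0,0.01],[0,0,0,0,0.01],[0,0,0,0,0.01]]'
python3 - <<'E'
from h import *
d=np.array([-.166,-.986]); n=np.array([d[1],-d[0]]); m0=np.array([.529,.043])
for name in('top','scene'):
    c=camera(name); im=np.mean([c['image'].astype(np.float32)]+[camera(name)['image'] for _ in range(3)],0).astype(np.float32)
    for w in((0.,) if name=='top' else (-.004,-.002)):
        s=[]
        for x in np.arange(-.036,.04,.0015):
            p=proj(c,[*(m0+d*x+n*w),.0995])[0]
            b=cv2.getRectSubPix(im[:,:,1:].mean(2),(1,1),tuple(map(float,p)))[0,0]; g=cv2.getRectSubPix(im[:,:,1]-im[:,:,2],(1,1),tuple(map(float,p)))[0,0]
            s.append(f'{x*1e3:.1f}:{b:.0f}/{g:.0f}')
        print(name,w,' '.join(s))
E
```

```text
time: 23.13
tcp_pos: [0.507, -0.0897, 0.0444]
orientation: [[-0.016, 1.0, 0.001], [1.0, 0.016, -0.001], [-0.001, 0.001, -1.0]]
wrist_force: [-11.8, -9.0, 33.6]
gripper_width: 0.381
grip_force: 61.9
top 0.0 -36.0:192/2 -34.5:187/2 -33.0:178/1 -31.5:158/0 -30.0:132/2 -28.5:102/8 -27.0:91/23 -25.5:88/40 -24.0:95/47 -22.5:100/52 -21.0:103/52 -19.5:104/51 -18.0:104/51 -16.5:105/50 -15.0:106/50 -13.5:105/50 -12.0:103/50 -10.5:100/48 -9.0:102/39 -7.5:107/26 -6.0:125/16 -4.5:144/8 -3.0:158/5 -1.5:168/2 0.0:172/2 1.5:173/2 3.0:172/3 4.5:164/6 6.0:152/10 7.5:134/18 9.0:117/26 10.5:102/35 12.0:99/42 13.5:99/47 15.0:102/50 16.5:103/52 18.0:103/52 19.5:104/51 21.0:104/50 22.5:105/50 24.0:105/50 25.5:102/49 27.0:98/46 28.5:90/38 30.0:93/26 31.5:106/9 33.0:134/4 34.5:163/1 36.0:178/3 37.5:189/4 39.0:192/5
scene -0.004 -36.0:247/3 -34.5:250/3 -33.0:252/2 -31.5:254/1 -30.0:180/-3 -28.5:44/-7 -27.0:13/-0 -25.5:20/11 -24.0:67/48 -22.5:109/79 -21.0:131/76 -19.5:140/73 -18.0:124/72 -16.5:116/72 -15.0:121/73 -13.5:122/73 -12.0:121/72 -10.5:125/72 -9.0:127/72 -7.5:99/54 -6.0:84/47 -4.5:89/65 -3.0:110/60 -1
[... 234 characters left out ...]
0/77 30.0:95/54 31.5:53/27 33.0:20/10 34.5:39/0 36.0:182/0 37.5:255/1 39.0:254/2
scene -0.002 -36.0:247/3 -34.5:249/3 -33.0:252/2 -31.5:255/0 -30.0:167/-4 -28.5:69/-8 -27.0:30/-4 -25.5:29/15 -24.0:84/63 -22.5:126/84 -21.0:154/80 -19.5:161/77 -18.0:155/74 -16.5:150/73 -15.0:146/72 -13.5:141/74 -12.0:140/75 -10.5:145/76 -9.0:133/67 -7.5:93/44 -6.0:92/46 -4.5:108/64 -3.0:161/39 -1.5:217/6 0.0:221/-5 1.5:230/-18 3.0:236/-19 4.5:243/-18 6.0:248/-11 7.5:214/9 9.0:166/35 10.5:132/46 12.0:101/50 13.5:107/66 15.0:117/78 16.5:130/76 18.0:141/75 19.5:149/77 21.0:153/77 22.5:154/76 24.0:155/76 25.5:153/76 27.0:148/78 28.5:139/76 30.0:106/57 31.5:65/32 33.0:17/8 34.5:88/0 36.0:231/0 37.5:255/0 39.0:254/1
```

The bubble is centred within about 0.4 mm in both views. The grip (62 N), the press (about 34 N) and the pose are steady, so I'll hand in.

```bash
python3 -c "
from workcell import manip
print(manip.finish_job())"
```

```text
the job is handed in; nothing more can be done
None
```

I handed the job in: the level lies let go on the shelf, the arm is still gripping the knob (62 N) and pressing the foot onto its plate, and the bubble reads within about 0.4 mm of the middle; no verdict came back, and I did not re-measure the other items at the end.

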